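Check a welder's wire guide tube with the gauge rod

TASK

Take the gauge rod with the collar from its rest, push it into the slanting guide tube until its collar stops on the tube's mouth, and draw it all the way out again. Then hold the rod level with its tip over the middle of the white tile, at the height of the top of the tile's little post, so that the tip can be read, and finish there with the rod held motionless in the gripper, touching nothing else. Leave the plain rod without a collar and the other things on the bench where they are.

Things in the scene. Friction and masses are not known exactly. Their poses are not given: they have to be found in the camera images.
- rod: gauge rod, bare metal, 0.2 to 0.35 kg: square handle 16 x 16 mm, 110 long (x = -8 to -118, flats facing y and z), round collar 32 diameter x 8, round shank 9 diameter x 110. Origin on the axis at the collar's front face, +x to the tip. At first it lies level in a rest (either place), axis 75 mm above the bench, z up, tip roughly to the robot. Balances about 35 mm behind the origin
- rod_tip (a point): the end of the gauge rod's shank, on its axis, 110 mm in front of the collar's front face; axes as the rod's
- rod_handle (a point): on the rod's axis, 55 mm behind the collar's front face: middle of the handle's free stretch, a good place to grip across the 16 mm width
- tube: steel guide tube fixed on a stand: round bore 13 mm, 130 deep, open through, flaring over the last 14 mm to 22 mm at the mouth; rim 34 mm across. Origin: centre of the mouth, 130 mm above the bench. +z runs along the bore out of the mouth, 35 degrees up from level and roughly away from the robot (heading varies): the rod goes in along -z, tip first, sloping down towards the robot
- stand: fixed grey stand of the tube: base plate 160 x 90 x 12 mm, from 100 mm behind to 60 mm in front of its origin along x, two blocks under the tube and a 34 mm feed roll at its back, none higher than the tube's mouth. Origin on the bench; the mouth's centre is at x = +60, z = 130 mm
- rest_a: fixed forked rest of the gauge rod: base 240 x 50 x 8 mm, two upright forks 8 thick and 30 wide, 60 mm in front of and 100 mm behind the collar's front face; cheeks reach 82.5 mm (front) and 79 mm (rear) above the bench, so lift the rod straight up at least 20 mm. Origin on the bench below the rod's collar face, +x towards the tip
- rest_b: an identical fixed rest that holds the plain rod
- plain_rod: a shorter rod without a collar: same 16 mm square handle 110 long, shank 9 diameter x 85 long, lying in the other rest at the same height. Origin on its axis where handle meets shank, +x to its tip. To be left alone
- tile: fixed reading tile: dark base 100 x 90 x 6 mm with a white tile 75 x 75 mm, top 12 mm above the bench; a thin steel post 8 diameter, top 100 mm above the bench, stands on the robot's side of it, 49 mm from the tile's middle. Origin on the bench under the base's middle
- read_point (a point): the place for the tip: over the middle of the white tile, level with the top of the post, 100 mm above the bench
- multimeter: yellow hand multimeter lying flat, 180 x 85 x 45 mm; leave it alone. Origin under its middle
- screwdriver: screwdriver lying on the bench, about 200 mm long, along its own x; leave it alone. Origin under its middle
- jar: clear lidded jar, 60 diameter, 85 mm tall; leave it alone. Origin under its middle
- socket_1: brass socket, 32 diameter, 32 mm tall; leave it alone. Origin under its middle
- socket_2: second brass socket, same size; leave it alone. Origin under its middle
- circuit_board: green circuit board lying flat, 160 x 100 x 18 mm; leave it alone. Origin under its middle
- screw_tray: small open blue tray, 130 x 100 x 40 mm; leave it alone. Origin under its middle
Mind the look-alikes: they are no part of the job. What is shaped like the rest_a but orange is not meant. What is shaped like the rod but yellow is not meant.

How it is judged (in metres and radians):
On the way, in this order (a step that is already met when the one before it is completed fails the run):
1. the gauge rod is in the tube with its collar stopped on the mouth (z of rod in the frame of tube between -0.006 and 0.004 m and z of rod_tip in the frame of tube below -0.1 m and x of rod_tip in the frame of tube between -0.007 and 0.007 m and y of rod_tip in the frame of tube between -0.007 and 0.007 m and angle between the x axis of rod and the z axis of tube, either way round below 0.12 rad), for 0.1 s.
2. the rod is drawn all the way out of the tube, in the gripper (contact force between the fingers and rod above 1 N and (z of rod_tip in the frame of tube above 0.005 m or distance between rod_tip and tube above 0.14 m)), for 0.1 s.
At the end, for the whole second after the job is handed in: the gripper holds the gauge rod still, axis within 8 degrees of level, its tip within 25 mm sideways of the middle of the white tile and between 75 and 130 mm above the bench (the post's top is at 100), the rod touching nothing but the gripper (contact force between the fingers and rod above 1 N and horizontal distance between rod_tip and read_point below 0.025 m and height (world z) of rod_tip between 0.075 and 0.13 m and angle between rod's own x axis and vertical between 1.43 and 1.71 rad and height (world z) of rod above 0.07 m and linear speed of rod below 0.02 m/s and angular speed of rod below 0.15 rad/s and contact force between rod and tile below 0.2 N and contact force between rod and stand below 0.2 N and contact force between rod and tube below 0.2 N and contact force between rod and rest_a below 0.2 N and contact force between rod and rest_b below 0.2 N and contact force between rod and plain_rod below 0.2 N and contact force between rod and multimeter below 0.2 N and contact force between rod and screwdriver below 0.2 N and contact force between rod and jar below 0.2 N and contact force between rod and socket_1 below 0.2 N and contact force between rod and socket_2 below 0.2 N and contact force between rod and circuit_board below 0.2 N and contact force between rod and screw_tray below 0.2 N); the arm keeps its last pose, push and grip.
It fails at once if the plain rod is moved by more than 20 mm (distance of plain_rod from where it was at the start of the episode above 0.02 m).
It fails at once if a bystander is moved by more than 25 mm (distance of any of multimeter, screwdriver, jar, socket_1, socket_2, circuit_board, screw_tray from where it was at the start of the episode above 0.025 m).
It also fails if it takes over 58 s, if anything falls off the work surface, if the arm or the gripper's body presses on something with over 40 N, if the wrist force passes 120 N, or if a joint passes its speed limit or range.

ROBOT

A 6-joint arm with a two-finger parallel gripper is mounted at the origin on the work surface. World frame = base frame: x ahead of the robot, y to its left, z up, the work surface at z = 0. Lengths are in mm, angles in degrees, forces in N, time in s.
With the tool pointing down it reaches from about 300 to 850 mm from the base axis. Payload 4.2 kg.
Tool frame: the origin (TCP) lies between the finger pads; the fingertips stand 22 mm ahead of it and the grasp point (between the pads) lies 3 mm ahead of it; z points along the fingers, y is the direction in which the jaws open and shut (so a half turn about z gives the same grasp; the last joint's range is limited). The gripper opens to 91 mm and grips with 3 to 60 N. Pads are 32 mm wide; open, the fingers measure 118 mm over their backs; the gripper's body (76 mm by 178 mm) begins 60 mm behind the grasp point.
Start: joints at [72.651, 18.312, 89.639, -0, 72.044, -1.146], TCP at [160.453, 552.174, 235.976] pointing down, gripper open.
Joint ranges: [-177.97, 177.97], [-48.28, 115.42], [12.27, 149.76], [-77.06, 257.06], [2.81, 150.46], [-146.56, 146.56]. Speed limits (degrees/s): [147.25, 147.25, 180, 180, 180, 180].

INTERFACE

Orientations are given as [roll, pitch, yaw] about the fixed x, y, z axes, in that order (R = Rz(yaw) Ry(pitch) Rx(roll)).
In Python, from workcell import telemetry, cams, env gives the robot as it stands.
- The arm moves only by the shell command python3 -m inch 'ROWS' [FORCE]. ROWS is JSON, a list of rows, each an object of numbers: "x", "y", "z": the shift along the tool's x, y, z in cm; "yaw": the turn about the tool's z in units of 5 degrees (1.0 is 5 degrees); "gripper": the gripper's target within -1 to 1 (fully open at 1, half-way at 0, shut at -1). A call has 1 to 12 rows; each row shifts and turns the commanded pose from where the row before left it, along the tool's axes as they then stand; what a row does not reach is not made up. A row lasts 1/12 s, in which the tool goes at most 41.7 mm and 7.16 degrees, less where a joint would pass 70% of its speed; a pose out of reach is approached as far as the arm can. A call is refused whole if a number of a shift passes 4.17 or a number of a turn 1, either way. A call with a gripper value outside its range is refused whole. The fingers move at their own pace and stop on an object; FORCE is the grip in N (left out, the last holds). Time passes only in rows, so rows that do not move let the fingers close. It gives the time, the measured TCP pose, the force and the opening at its end, in the units of the state.
- telemetry.state(): the state, without advancing time (a new reading comes with each control period).
- cams.grab_frame(name): name is "scene" or "top"; returns a dict with "pixels" (400x640x3 uint8, red, green, blue), "mtx" (3x3 intrinsics, pixels), "distortion" ([k1, k2, p1, p2, k3] as OpenCV has them; the pictures are not rectified), "rvec" (rotation vector, rad) and "tvec" (3), from world to camera coordinates, as OpenCV has them. Camera axes: x right, y down, z forward; pixel columns grow to the right and rows downward; lengths in mm; the calibration is good to about 2 mm. A picture is of the moment at which its call begins. There is no depth.
- env.job_done(): hands the job in, once; it reports no verdict.
The state is a dict: "time_s": time; "qpos": joint angles; "qvel": joint speeds; "effort": joint torques, N m; "ee_pos": TCP position; "ee_rot": TCP orientation; "force": force on the tool from outside, world axes, zero at the start; "torque": the same for the moment, N m; "gripper_width": finger opening in mm.
Only numpy, scipy, OpenCV 4.12 (cv2) and the standard library are available. Lean on these libraries where they do the work, as an engineer would, in place of code of your own. Each camera call takes 0.05 s, during which the arm holds its last target. There are 200 camera calls.

## Working session

There is one attempt and no reset: what is moved stays moved. The work goes in short steps, Python scripts to look and compute and a shell command to move; the robot and the scene stay as the last step left them, time stands still between calls to the robot, and variables do not carry over. Pictures are saved under pics/ and viewed, about 8 in all and at most 12, crops included, and the job is handed in when it is done.

```bash
mkdir -p pics; ls; python3 - <<'E'
from workcell import telemetry, cams
import cv2
print(telemetry.state())
for n in("top","scene"):
    f=cams.grab_frame(n); print(n,f["mtx"],f["distortion"],f["rvec"],f["tvec"])
    cv2.imwrite(f"pics/{n}0.png",f["pixels"][:,:,::-1])
E
```

```text
pics
{'time_s': 0.0, 'qpos': array([ 7.26497096e+01,  1.83505477e+01,  8.97069375e+01, -4.66670689e-04,
        7.20435419e+01, -1.14405249e+00]), 'qvel': array([-0.04159544, -0.03275406,  0.00504463,  0.08021811, -0.09204352,
        0.00013355]), 'effort': array([ 3.07047176e-04, -4.12474823e+01, -2.31969613e+01,  7.27560022e-02,
        4.59435058e-02, -1.40871184e-04]), 'ee_pos': array([160.32290792, 551.70569398, 235.12760839]), 'ee_rot': array([-1.79898984e+02, -1.57352604e-03,  1.63793905e+02]), 'force': array([-0.31706659,  0.10041783, -0.95882854]), 'torque': array([-0.00164911,  0.01657873, -0.02527628]), 'gripper_width': 91.22409403636246}
top [[472.73475806   0.         320.66167559]
 [  0.         472.73475806 195.18853512]
 [  0.           0.           1.        ]] [-0.13830888  0.          0.          0.          0.        ] [ 2.15507181 -2.15534407  0.10880427] [  74.61996758  500.45351478 1686.41838262]
scene [[407.26281348   0.         310.2767713 ]
 [  0.         407.26281348 197.51558177]
 [  0.           0.           1.        ]] [-0.07683932  0.          0.          0.          0.        ] [ 1.48500777  2.33547912 -0.65728273] [ 165.08828929 -344.68674299 1444.227525  ]
```

View pics/top0.png

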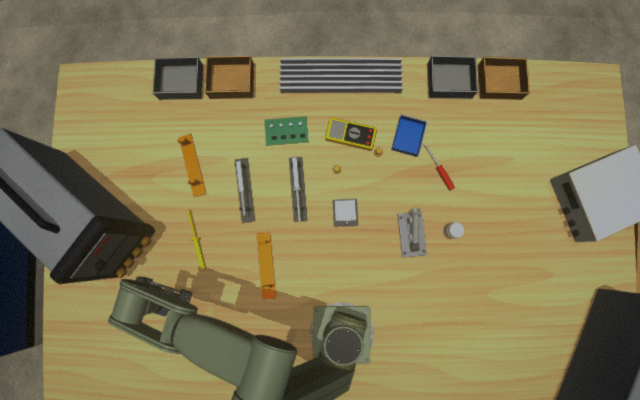

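View pics/scene0.png

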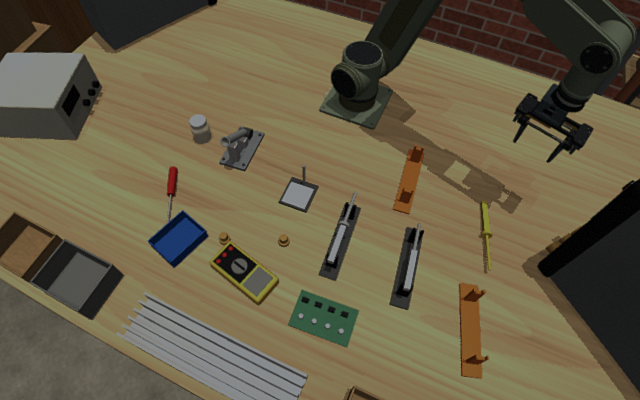

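```bash
python3 - <<'E'
import cv2,numpy as np
t=cv2.imread("pics/top0.png");s=cv2.imread("pics/scene0.png")
R=lambda im,x,y,w,h,k:cv2.resize(im[y:y+h,x:x+w],None,fx=k,fy=k,interpolation=cv2.INTER_CUBIC)
# each 400x300
a=R(t,230,150,100,75,4);b=R(t,390,200,80,60,5);c=R(s,310,180,133,100,3)[:300,:399];c=cv2.copyMakeBorder(c,0,0,0,1,cv2.BORDER_CONSTANT);d=R(s,205,115,80,60,5)
cv2.imwrite("pics/crop0.png",np.vstack([np.hstack([a,b]),np.hstack([c,d])]))
E
```

```text
(no output)
```

View pics/crop0.png

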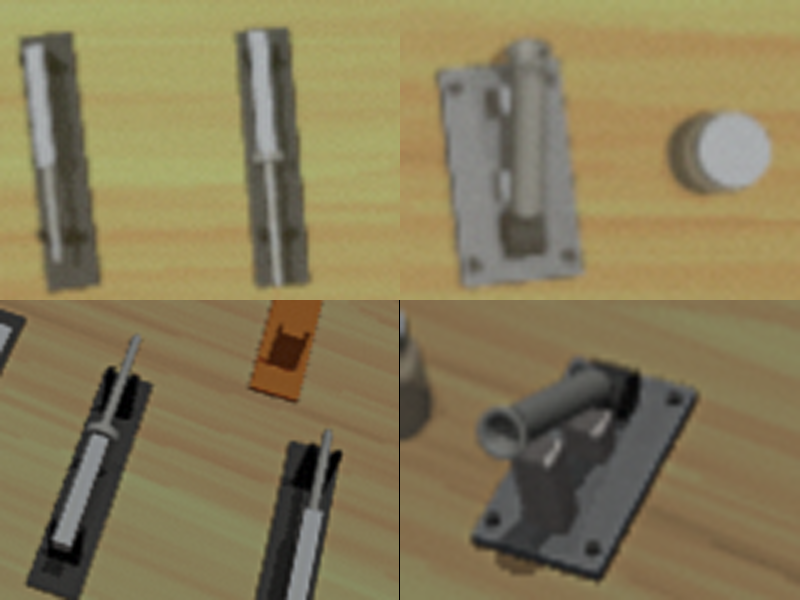

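```bash
cat > h.py <<'E'
import cv2,numpy as np,json,os
from scipy.optimize import least_squares
C={}
def load():
    from workcell import cams
    for n in("top","scene"):
        f=cams.grab_frame(n); C[n]=f
    return C
def P(n,p):
    f=C[n]; return cv2.projectPoints(np.float64(p).reshape(-1,3),np.float64(f["rvec"]),np.float64(f["tvec"]),np.float64(f["mtx"]),np.float64(f["distortion"]))[0][:,0]
def fit(obs,x0):
    def pts(q): c,s=np.cos(q[2]),np.sin(q[2]); return lambda a:(q[0]+c*a[0]-s*a[1],q[1]+s*a[0]+c*a[1],a[2])
    r=least_squares(lambda q:np.concatenate([P(n,[pts([q[0],q[1],q[2]/100])(a)])[0]-uv for n,a,uv in obs]),x0,loss='soft_l1')
    print(r.x[:2].round(1),"yaw",np.degrees(r.x[2]/100).round(2),r.fun.round(1).tolist()); return r.x
E
python3 - <<'E'
from h import *
load()
t4=lambda x,y:np.array([230+x/4-.4,150+y/4-.4]); t5=lambda x,y:np.array([390+x/5-.4,200+y/5-.4])
s3=lambda x,y:np.array([310+x/3-.3,180+y/3-.3]); s5=lambda x,y:np.array([205+x/5-.4,115+y/5-.4])
fit([("top",(-118,0,80),t4(257,30)),("top",(110,0,75),t4(278,284)),("top",(-4,0,80),t4(268,156)),
 ("scene",(-118,0,79),s3(62,245)),("scene",(110,0,75),s3(137,38)),("scene",(-4,0,75),s3(102,130))],[400,50,310])
fit([("top",(60,45,12),t5(37,72)),("top",(-100,45,12),t5(66,286)),("top",(-100,-45,12),t5(183,271)),("top",(60,0,130),t5(127,55)),
 ("scene",(-100,45,12),s5(297,97)),("scene",(60,45,12),s5(200,278)),("scene",(60,-45,12),s5(73,242)),("scene",(60,0,130),s5(102,132))],[400,-200,0])
fit([("top",(0,0,12),np.array([345,211.]))],[400,0,0])
# plain rod
fit([("top",(-110,0,80),t4(35,45)),("top",(85,0,75),t4(55,262)),("scene",(85,0,75),s3(328,132))],[400,150,310])
E
```

```text
[514.6 158.7] yaw 185.17 [0.0, -0.2, 0.2, 0.1, -0.1, -0.1, 0.0, -0.3, 0.3, -1.1, -0.0, 1.7]
[ 382.  -255.4] yaw 6.23 [-0.1, -1.0, -0.5, -0.1, 0.5, 0.0, -0.0, -1.8, 0.3, -1.8, 0.3, -0.9, -0.3, -1.2, 0.4, 0.6]
[444.3 -14.1] yaw 0.0 [-0.0, 0.0]
[510.6 355.5] yaw 186.89 [-0.0, -0.3, 0.6, -0.5, 0.7, -0.6]
```

```bash
python3 -m inch '[{"yaw":-1,"gripper":1},{"yaw":-1},{"yaw":-1},{"yaw":-1},{"yaw":-0.28},{"x":-2.4,"y":-2.6},{"x":-2.4,"y":-2.6},{"x":-2.4,"y":-2.6},{"x":-2.4,"y":-2.6},{"x":-2.4,"y":-2.6},{"x":-2.4,"y":-2.6},{"x":-2.4,"y":-2.6}]'
python3 -m inch '[{"x":-2.4,"y":-2.6},{"x":-2.4,"y":-2.6},{"x":-2.4,"y":-2.6},{"x":-2.4,"y":-2.6},{"x":-2.4,"y":-2.6},{"x":-2.4,"y":-2.6},{"x":-2.4,"y":-2.6},{"x":-2.4,"y":-2.6},{"x":-2.4,"y":-2.6},{},{}]'
```

```text
invalid input
invalid input
```

```bash
python3 -m inch '[{"x":0,"y":0,"z":0,"yaw":-1,"gripper":1}]'; python3 -m inch '[{"x":0,"y":0,"z":0,"yaw":-0.98,"gripper":1.0}]' 20
```

```text
time_s: 0.28
ee_pos: [160.4, 552.0, 235.6]
ee_rot: [-180.0, -0.0, 168.9]
force: [0.2, -0.7, 0.2]
gripper_width: 91.2
time_s: 0.37
ee_pos: [160.4, 552.0, 235.7]
ee_rot: [-180.0, -0.0, 173.9]
force: [0.0, 0.5, -1.0]
gripper_width: 91.3
```

```bash
python3 -m inch '[{"x":0,"y":0,"z":0,"yaw":-1,"gripper":1},{"x":0,"y":0,"z":0,"yaw":-1,"gripper":1},{"x":0,"y":0,"z":0,"yaw":-0.28,"gripper":1},{"x":-2.4,"y":-2.6,"z":0,"yaw":0,"gripper":1},{"x":-2.4,"y":-2.6,"z":0,"yaw":0,"gripper":1},{"x":-2.4,"y":-2.6,"z":0,"yaw":0,"gripper":1},{"x":-2.4,"y":-2.6,"z":0,"yaw":0,"gripper":1},{"x":-2.4,"y":-2.6,"z":0,"yaw":0,"gripper":1},{"x":-2.4,"y":-2.6,"z":0,"yaw":0,"gripper":1},{"x":-2.4,"y":-2.6,"z":0,"yaw":0,"gripper":1},{"x":-2.4,"y":-2.6,"z":0,"yaw":0,"gripper":1},{"x":-2.4,"y":-2.6,"z":0,"yaw":0,"gripper":1}]'
python3 -m inch '[{"x":-2.4,"y":-2.6,"z":0,"yaw":0,"gripper":1},{"x":-2.4,"y":-2.6,"z":0,"yaw":0,"gripper":1},{"x":-2.4,"y":-2.6,"z":0,"yaw":0,"gripper":1},{"x":-2.4,"y":-2.6,"z":0,"yaw":0,"gripper":1},{"x":-2.4,"y":-2.6,"z":0,"yaw":0,"gripper":1},{"x":-2.4,"y":-2.6,"z":0,"yaw":0,"gripper":1},{"x":-2.4,"y":-2.6,"z":0,"yaw":0,"gripper":1},{"x":0,"y":0,"z":0,"yaw":0,"gripper":1},{"x":0,"y":0,"z":0,"yaw":0,"gripper":1}]'
```

```text
time_s: 1.37
ee_pos: [397.4, 336.9, 236.0]
ee_rot: [180.0, 0.0, -175.0]
force: [0.4, 0.6, 1.0]
gripper_width: 91.0
time_s: 2.12
ee_pos: [580.8, 170.6, 235.3]
ee_rot: [180.0, -0.1, -175.1]
force: [-0.3, -0.4, 0.0]
gripper_width: 91.0
```

```bash
python3 -m inch '[{"x":-0.5,"y":-0.59,"z":2.5,"yaw":0,"gripper":1},{"x":0,"y":0,"z":3,"yaw":0,"gripper":1},{"x":0,"y":0,"z":3,"yaw":0,"gripper":1},{"x":0,"y":0,"z":3,"yaw":0,"gripper":1},{"x":0,"y":0,"z":2.5,"yaw":0,"gripper":1},{"x":0,"y":0,"z":1.75,"yaw":0,"gripper":0},{"x":0,"y":0,"z":0,"yaw":0,"gripper":-0.4},{"x":0,"y":0,"z":0,"yaw":0,"gripper":-0.4},{"x":0,"y":0,"z":0,"yaw":0,"gripper":-0.4},{"x":0,"y":0,"z":0,"yaw":0,"gripper":-0.4},{"x":0,"y":0,"z":0,"yaw":0,"gripper":-0.4}]' 25
python3 - <<'E'
from h import *
load()
t=C["top"]["pixels"][140:240,260:360,::-1];s=C["scene"]["pixels"][170:270,290:390,::-1]
R=lambda i:cv2.resize(i,None,fx=4,fy=4,interpolation=cv2.INTER_CUBIC)
cv2.imwrite("pics/grip1.png",np.hstack([R(t),R(s)]))
E
```

```text
time_s: 3.03
ee_pos: [586.2, 166.9, 80.2]
ee_rot: [180.0, 0.2, -174.9]
force: [0.8, -0.1, -0.1]
gripper_width: 54.0
```

View pics/grip1.png

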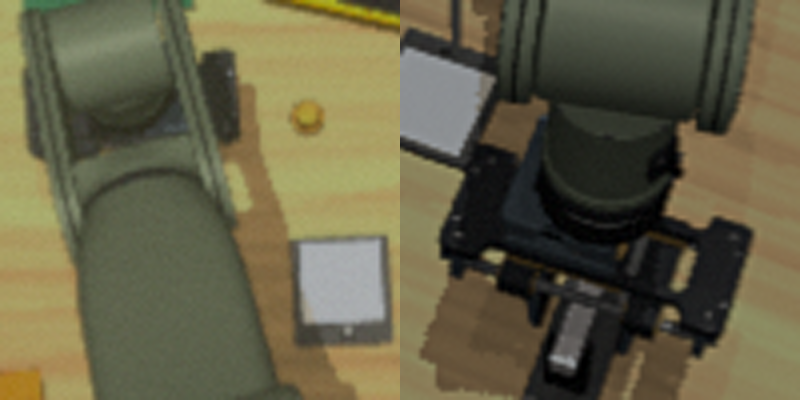

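```bash
python3 -m inch '[{"x":0,"y":0,"z":0,"yaw":0,"gripper":-1},{"x":0,"y":0,"z":0,"yaw":0,"gripper":-1},{"x":0,"y":0,"z":0,"yaw":0,"gripper":-1},{"x":0,"y":0,"z":0,"yaw":0,"gripper":-1},{"x":0,"y":0,"z":0,"yaw":0,"gripper":-1},{"x":0,"y":0,"z":0,"yaw":0,"gripper":-1},{"x":0,"y":0,"z":0,"yaw":0,"gripper":-1},{"x":0,"y":0,"z":0,"yaw":0,"gripper":-1},{"x":0,"y":0,"z":0,"yaw":0,"gripper":-1},{"x":0,"y":0,"z":0,"yaw":0,"gripper":-1}]' 25
```

```text
time_s: 3.97
ee_pos: [585.5, 166.3, 78.5]
ee_rot: [-180.0, 0.0, -174.9]
force: [-0.3, -2.4, 0.6]
gripper_width: 16.0
```

```bash
python3 -m inch '[{"x":0,"y":0,"z":-1,"yaw":0,"gripper":-1},{"x":0,"y":0,"z":-2,"yaw":0,"gripper":-1},{"x":0,"y":0,"z":-3,"yaw":0,"gripper":-1},{"x":0,"y":0,"z":-3,"yaw":0,"gripper":-1},{"x":0.3,"y":-1.5,"z":-1,"yaw":0,"gripper":-1},{"x":0.6,"y":-2.8,"z":0,"yaw":0,"gripper":-1},{"x":0.6,"y":-2.8,"z":0,"yaw":0,"gripper":-1},{"x":0.6,"y":-2.8,"z":0,"yaw":0,"gripper":-1},{"x":0.6,"y":-2.8,"z":0,"yaw":0,"gripper":-1},{"x":0.6,"y":-2.8,"z":0,"yaw":0,"gripper":-1},{"x":0.6,"y":-2.8,"z":0,"yaw":0,"gripper":-1},{"x":0.6,"y":-2.8,"z":0,"yaw":0,"gripper":-1}]' 25
python3 -m inch '[{"x":0.6,"y":-2.8,"z":0,"yaw":0,"gripper":-1},{"x":0.6,"y":-2.8,"z":0,"yaw":0,"gripper":-1},{"x":0,"y":0,"z":0,"yaw":0,"gripper":-1},{"x":0,"y":0,"z":0,"yaw":0,"gripper":-1},{"x":0,"y":0,"z":0,"yaw":0,"gripper":-1}]'
cat > pic.py <<'E'
import sys
from h import *
load(); n=sys.argv[1]; o=[]
b=[int(v) for v in sys.argv[2].split(",")]  # top x,y, scene x,y of 100x100 crops
for k,(x,y) in zip(("top","scene"),((b[0],b[1]),(b[2],b[3]))):
    o.append(cv2.resize(C[k]["pixels"][y:y+100,x:x+100,::-1],None,fx=4,fy=4,interpolation=cv2.INTER_CUBIC))
cv2.imwrite(f"pics/{n}.png",np.hstack(o))
E
python3 pic.py carry 330,150,210,140
```

```text
time_s: 4.97
ee_pos: [558.0, -49.3, 177.9]
ee_rot: [180.0, -0.1, -174.9]
force: [0.1, 0.3, -4.0]
gripper_width: 15.9
time_s: 5.38
ee_pos: [551.7, -104.4, 178.0]
ee_rot: [179.9, -0.1, -175.0]
force: [-0.3, 0.4, -2.5]
gripper_width: 15.7
```

View pics/carry.png

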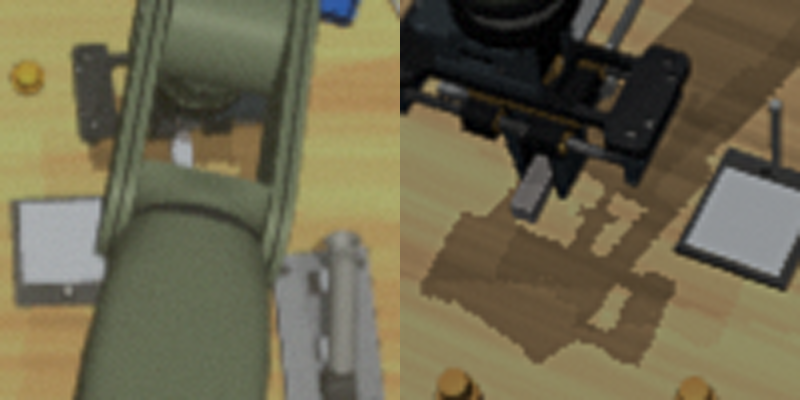

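```bash
cat > st.py <<'E'
from workcell import telemetry
s=telemetry.state(); print(round(s["time_s"],2),s["ee_pos"].round(1),s["force"].round(1),s["torque"].round(3),round(s["gripper_width"],1))
E
python3 st.py
python3 -m inch '[{"x":0,"y":0,"z":2,"yaw":0,"gripper":-1},{"x":0,"y":0,"z":2.5,"yaw":0,"gripper":-1},{"x":0,"y":0,"z":2.2,"yaw":0,"gripper":-1},{"x":0,"y":0,"z":0,"yaw":0,"gripper":-1},{"x":0,"y":0,"z":0,"yaw":0,"gripper":-1}]' 25; python3 st.py
python3 -m inch '[{"x":0,"y":0,"z":0,"yaw":0,"gripper":-1},{"x":0,"y":0,"z":0,"yaw":0,"gripper":-1},{"x":0,"y":0,"z":0,"yaw":0,"gripper":-1},{"x":0,"y":0,"z":0,"yaw":0,"gripper":-1}]' 8; python3 st.py
```

```text
5.48 [ 552.1 -103.7  178.2] [-0.2  0.6 -3.3] [ 0.019 -0.145 -0.025] 16.2
time_s: 5.9
ee_pos: [551.8, -103.5, 110.7]
ee_rot: [179.9, -0.2, -174.8]
force: [0.5, -0.9, -1.5]
gripper_width: 16.1
5.9 [ 551.8 -103.5  110.7] [ 0.5 -0.9 -1.5] [ 0.026 -0.125 -0.051] 16.1
time_s: 6.23
ee_pos: [553.0, -104.5, 112.6]
ee_rot: [-180.0, 0.1, -174.9]
force: [-0.2, -0.2, -3.4]
gripper_width: 15.9
6.23 [ 553.  -104.5  112.6] [-0.2 -0.2 -3.4] [ 0.04  -0.094  0.064] 15.9
```

```bash
python3 -m inch '[{"x":0,"y":0,"z":0,"yaw":0,"gripper":-1},{"x":0,"y":0,"z":0,"yaw":0,"gripper":-1},{"x":0,"y":0,"z":0,"yaw":0,"gripper":-1}]' 4; python3 st.py; python3 -m inch '[{"x":0,"y":0,"z":0,"yaw":0,"gripper":-1},{"x":0,"y":0,"z":0,"yaw":0,"gripper":-1},{"x":0,"y":0,"z":0,"yaw":0,"gripper":-1}]' 4; python3 st.py
python3 pic.py droop 330,150,210,140
```

```text
time_s: 6.48
ee_pos: [552.4, -104.6, 111.7]
ee_rot: [-180.0, 0.0, -174.9]
force: [-0.1, 0.2, -1.9]
gripper_width: 16.0
6.48 [ 552.4 -104.6  111.7] [-0.1  0.2 -1.9] [0.01  0.042 0.03 ] 16.0
time_s: 6.73
ee_pos: [552.4, -104.5, 111.5]
ee_rot: [-180.0, 0.0, -174.9]
force: [-0.2, -1.9, -1.6]
gripper_width: 16.1
6.73 [ 552.4 -104.5  111.5] [-0.2 -1.9 -1.6] [ 0.025  0.031 -0.034] 16.1
```

View pics/droop.png

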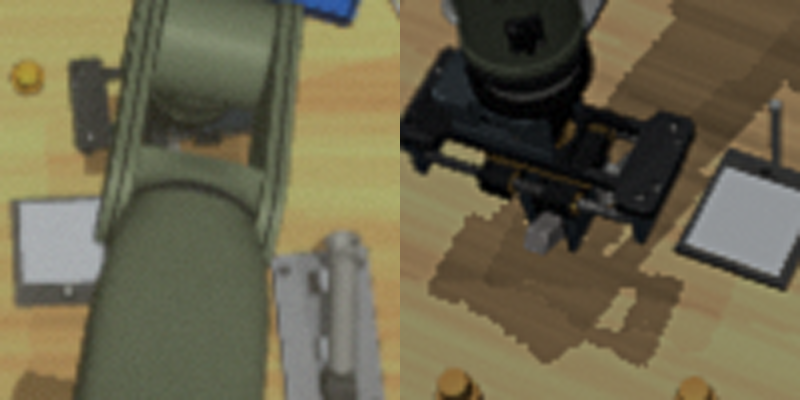

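```bash
python3 -m inch '[{"x":0,"y":0,"z":0,"yaw":0,"gripper":-1},{"x":0,"y":0,"z":0,"yaw":0,"gripper":-1},{"x":0,"y":0,"z":0,"yaw":0,"gripper":-1},{"x":0,"y":0,"z":0,"yaw":0,"gripper":-1},{"x":0,"y":0,"z":-2,"yaw":0,"gripper":-1},{"x":0,"y":0,"z":-3,"yaw":0,"gripper":-1},{"x":0,"y":0,"z":-3,"yaw":0,"gripper":-1},{"x":0,"y":0,"z":0,"yaw":0,"gripper":-1},{"x":0,"y":0,"z":0,"yaw":0,"gripper":-1}]' 25; python3 st.py
python3 - <<'E'
from h import *
load()
print("rear pred",[ (th,P("scene",[[552.4+46*np.cos(np.radians(th)),-104.5+4,108.5+46*np.sin(np.radians(th))]]).round(1).tolist()) for th in (25,35,45)])
t5=lambda x,y:np.array([390+x/5-.4,200+y/5-.4]);s5=lambda x,y:np.array([205+x/5-.4,115+y/5-.4])
r=least_squares(lambda q:np.r_[P("top",[[q[0],q[1],130]])[0]-t5(127,52),P("scene",[[q[0],q[1],130]])[0]-s5(102,132)],[440,-249]);print(r.x,r.fun)
M=np.array([*r.x,130]);h=np.radians(6.2);e=np.radians(35)
a=np.array([np.cos(e)*np.cos(h),np.cos(e)*np.sin(h),np.sin(e)]);l=np.array([-np.sin(h),np.cos(h),0]);u=np.cross(a,l)
ph=np.linspace(0,2*np.pi,60)[:,None]
o=[]
for n,x0,y0 in(("top",395,200),("scene",215,120)):
    im=cv2.imread(f"pics/{n}0.png")[y0:y0+50,x0:x0+50];im=cv2.resize(im,None,fx=8,fy=8,interpolation=cv2.INTER_CUBIC)
    D=lambda p,c,cl:cv2.polylines(im,[np.int32(((P(n,p)-(x0,y0)+.5)*8).round())],cl,c,1)
    for rr in(17,11):D(M+rr*(np.cos(ph)*l+np.sin(ph)*u),(0,0,255),True)
    D(M-130*a+17*(np.cos(ph)*l+np.sin(ph)*u),(255,0,0),True)
    for s in(-17,17):
        q=[M+s*l,M+s*l-130*a];D(np.array(q),(0,255,0),False)
    o.append(im)
cv2.imwrite("pics/mouth.png",np.hstack(o))
E
```

```text
time_s: 7.58
ee_pos: [553.1, -104.6, 192.9]
ee_rot: [-180.0, 0.2, -174.9]
force: [-0.2, -0.5, -3.5]
gripper_width: 15.8
7.58 [ 553.1 -104.6  192.9] [-0.2 -0.5 -3.5] [ 0.026 -0.061  0.017] 15.8
rear pred [(25, [[243.4, 201.2]]), (35, [[243.8, 198.7]]), (45, [[244.5, 196.0]])]
[ 439.11137442 -250.1818393 ] [ 0.35978919 -0.43650582  0.432723   -0.19649996]
```

View pics/mouth.png

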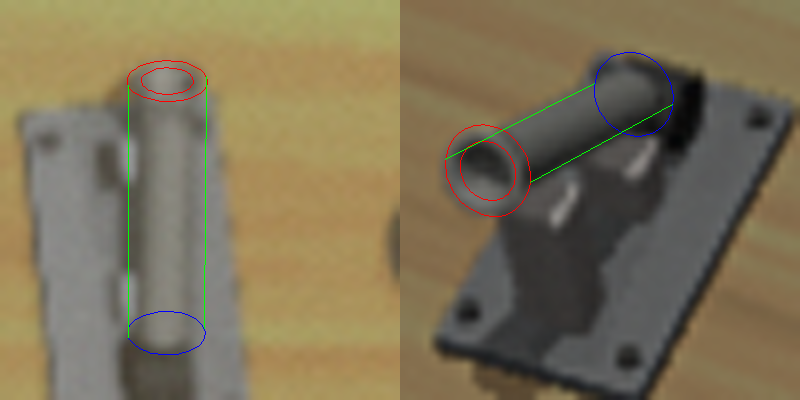

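```bash
python3 -m inch '[{"x":0,"y":0,"z":-2.9,"yaw":-0.26,"gripper":-1},{"x":0,"y":0,"z":-2.9,"yaw":0,"gripper":-1},{"x":-0.99,"y":-1.8,"z":0,"yaw":0,"gripper":-1},{"x":-0.99,"y":-3.2,"z":0,"yaw":0,"gripper":-1},{"x":-0.98,"y":-3.2,"z":0,"yaw":0,"gripper":-1},{"x":-0.98,"y":-3.2,"z":0,"yaw":0,"gripper":-1},{"x":0,"y":-1.8,"z":0,"yaw":0,"gripper":-1},{"x":0,"y":0,"z":0,"yaw":0,"gripper":-1},{"x":0,"y":0,"z":0,"yaw":0,"gripper":-1},{"x":0,"y":0,"z":0,"yaw":0,"gripper":-1}]' 25; python3 st.py
python3 pic.py pre 370,150,190,95
```

```text
time_s: 8.52
ee_pos: [605.3, -230.4, 247.9]
ee_rot: [179.9, -0.2, -173.6]
force: [0.1, -0.0, -3.5]
gripper_width: 16.0
8.52 [ 605.3 -230.4  247.9] [ 0.1 -0.  -3.5] [ 0.057 -0.135  0.016] 16.0
```

View pics/pre.png

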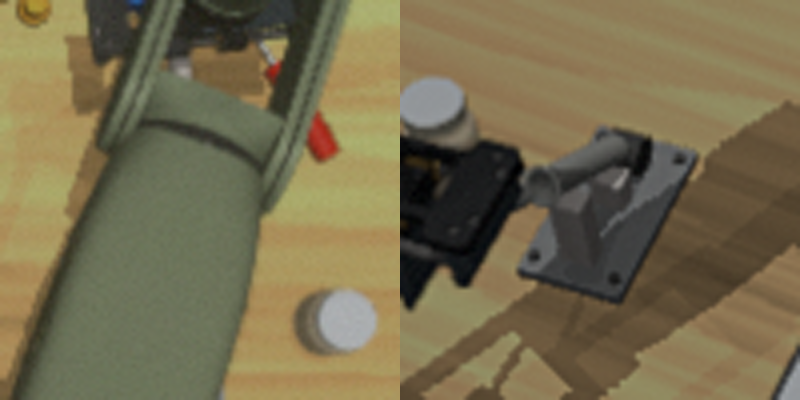

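```bash
python3 -m inch '[{"x":-0.1,"y":-0.1,"z":-0.2,"yaw":0,"gripper":-1},{"x":0,"y":0,"z":0,"yaw":0,"gripper":-1},{"x":0,"y":0,"z":0,"yaw":0,"gripper":-1}]' 15; python3 st.py;
python3 -m inch '[{"x":0.82,"y":0,"z":0.57,"yaw":0,"gripper":-1},{"x":0.82,"y":0,"z":0.57,"yaw":0,"gripper":-1},{"x":0.82,"y":0,"z":0.57,"yaw":0,"gripper":-1},{"x":0,"y":0,"z":0,"yaw":0,"gripper":-1},{"x":0,"y":0,"z":0,"yaw":0,"gripper":-1}]' 15; python3 st.py
```

```text
time_s: 8.87
ee_pos: [607.4, -231.6, 251.9]
ee_rot: [-180.0, 0.0, -173.6]
force: [-0.5, 0.0, -2.4]
gripper_width: 15.6
8.87 [ 607.4 -231.6  251.9] [-0.5  0.  -2.4] [ 0.071 -0.088  0.005] 15.6
time_s: 9.28
ee_pos: [582.8, -234.7, 234.5]
ee_rot: [180.0, 0.0, -173.6]
force: [0.3, 0.6, -2.3]
gripper_width: 15.8
9.28 [ 582.8 -234.7  234.5] [ 0.3  0.6 -2.3] [ 0.034 -0.085  0.011] 15.8
```

```bash
for i in 1; do python3 -m inch '[{"x":0.41,"y":0,"z":0.285,"yaw":0,"gripper":-1},{"x":0.41,"y":0,"z":0.285,"yaw":0,"gripper":-1},{"x":0,"y":0,"z":0,"yaw":0,"gripper":-1}]' 10; python3 st.py; done
python3 -m inch '[{"x":0.41,"y":0,"z":0.285,"yaw":0,"gripper":-1},{"x":0.41,"y":0,"z":0.285,"yaw":0,"gripper":-1},{"x":0,"y":0,"z":0,"yaw":0,"gripper":-1}]' 10; python3 st.py
```

```text
time_s: 9.53
ee_pos: [573.9, -235.7, 228.1]
ee_rot: [180.0, -0.1, -173.6]
force: [-0.1, -0.4, -3.1]
gripper_width: 15.9
9.53 [ 573.9 -235.7  228.1] [-0.1 -0.4 -3.1] [0.126 0.04  0.042] 15.9
time_s: 9.78
ee_pos: [565.4, -236.7, 222.2]
ee_rot: [179.9, -0.1, -173.6]
force: [1.2, -0.3, -2.6]
gripper_width: 16.3
9.78 [ 565.4 -236.7  222.2] [ 1.2 -0.3 -2.6] [ 0.066  0.009 -0.065] 16.3
```

```bash
python3 -m inch '[{"x":0.41,"y":0,"z":0.285,"yaw":0,"gripper":-1},{"x":0.41,"y":0,"z":0.285,"yaw":0,"gripper":-1},{"x":0.41,"y":0,"z":0.285,"yaw":0,"gripper":-1},{"x":0.41,"y":0,"z":0.285,"yaw":0,"gripper":-1},{"x":0,"y":0,"z":0,"yaw":0,"gripper":-1}]' 10; python3 st.py
python3 -m inch '[{"x":0.41,"y":0,"z":0.285,"yaw":0,"gripper":-1},{"x":0.41,"y":0,"z":0.285,"yaw":0,"gripper":-1},{"x":0.41,"y":0,"z":0.285,"yaw":0,"gripper":-1},{"x":0.41,"y":0,"z":0.285,"yaw":0,"gripper":-1},{"x":0,"y":0,"z":0,"yaw":0,"gripper":-1}]' 10; python3 st.py
```

```text
time_s: 10.2
ee_pos: [548.9, -238.5, 210.7]
ee_rot: [179.9, -0.1, -173.6]
force: [-0.2, 0.7, -3.3]
gripper_width: 15.6
10.2 [ 548.9 -238.5  210.7] [-0.2  0.7 -3.3] [ 0.101 -0.    -0.084] 15.6
time_s: 10.62
ee_pos: [532.6, -240.2, 199.4]
ee_rot: [179.9, -0.1, -173.6]
force: [-0.9, -0.0, -3.1]
gripper_width: 15.8
10.62 [ 532.6 -240.2  199.4] [-0.9 -0.  -3.1] [ 0.061 -0.052  0.015] 15.8
```

```bash
python3 -m inch '[{"x":0.41,"y":0,"z":0.285,"yaw":0,"gripper":-1},{"x":0.41,"y":0,"z":0.285,"yaw":0,"gripper":-1},{"x":0.41,"y":0,"z":0.285,"yaw":0,"gripper":-1},{"x":0.41,"y":0,"z":0.285,"yaw":0,"gripper":-1},{"x":0.41,"y":0,"z":0.285,"yaw":0,"gripper":-1},{"x":0.41,"y":0,"z":0.285,"yaw":0,"gripper":-1},{"x":0.41,"y":0,"z":0.285,"yaw":0,"gripper":-1},{"x":0,"y":0,"z":0,"yaw":0,"gripper":-1}]' 12; python3 st.py
python3 -m inch '[{"x":0.25,"y":0,"z":0.17,"yaw":0,"gripper":-1},{"x":0.25,"y":0,"z":0.17,"yaw":0,"gripper":-1},{"x":0,"y":0,"z":0,"yaw":0,"gripper":-1}]' 12; python3 st.py
python3 -m inch '[{"x":0.16,"y":0,"z":0.11,"yaw":0,"gripper":-1},{"x":0,"y":0,"z":0,"yaw":0,"gripper":-1}]' 12; python3 st.py
```

```text
time_s: 11.28
ee_pos: [504.1, -243.4, 179.5]
ee_rot: [179.9, -0.1, -173.6]
force: [0.6, 0.8, -3.1]
gripper_width: 15.8
11.28 [ 504.1 -243.4  179.5] [ 0.6  0.8 -3.1] [ 0.089 -0.03   0.004] 15.8
time_s: 11.53
ee_pos: [500.6, -244.3, 176.9]
ee_rot: [-180.0, 0.1, -173.6]
force: [1.5, -1.0, -2.7]
gripper_width: 15.5
11.53 [ 500.6 -244.3  176.9] [ 1.5 -1.  -2.7] [ 0.009 -0.195  0.007] 15.5
time_s: 11.7
ee_pos: [500.4, -244.4, 176.9]
ee_rot: [-179.9, 0.2, -173.6]
force: [3.5, 1.4, 1.8]
gripper_width: 16.1
11.7 [ 500.4 -244.4  176.9] [3.5 1.4 1.8] [ 0.428 -0.658 -0.134] 16.1
```

```bash
python3 -m inch '[{"x":0.16,"y":0,"z":0.11,"yaw":0,"gripper":-1},{"x":0,"y":0,"z":0,"yaw":0,"gripper":-1},{"x":0,"y":0,"z":0,"yaw":0,"gripper":-1}]' 15; python3 st.py
python3 pic.py ins 370,160,190,95
```

```text
time_s: 11.95
ee_pos: [500.3, -244.5, 176.8]
ee_rot: [-179.9, 0.5, -173.7]
force: [7.4, 1.6, 7.1]
gripper_width: 16.3
11.95 [ 500.3 -244.5  176.8] [7.4 1.6 7.1] [ 0.719 -0.947 -0.178] 16.3
```

View pics/ins.png

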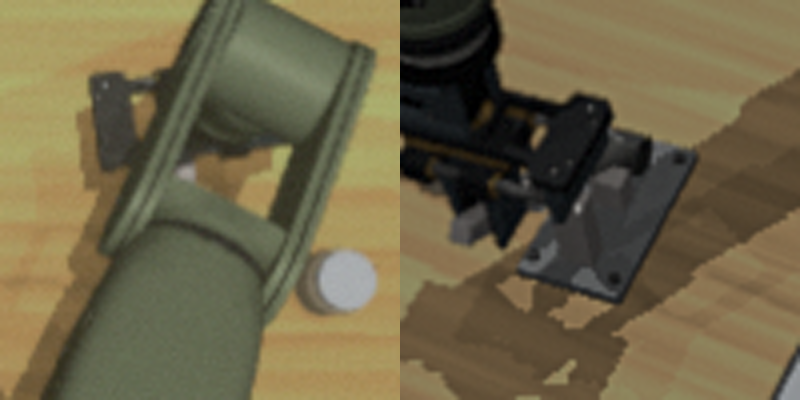

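```bash
python3 - <<'E'
from h import *
load()
M=np.array([439.3,-250.4,130]);a=np.array([.8141,.0913,.5736])
for d in(0,4,8,15): print(d,P("scene",[M+(118+d)*a])[0].round(1), P("top",[M+(118+d)*a])[0].round(1))
E
```

```text
0 [205.5 151.3] [415.3 178.7]
4 [204.8 151.7] [415.3 177.6]
8 [204.1 152.1] [415.3 176.5]
15 [202.8 152.8] [415.3 174.6]
```

```bash
python3 -m inch '[{"x":0.16,"y":0,"z":0.11,"yaw":0,"gripper":-1},{"x":0,"y":0,"z":0,"yaw":0,"gripper":-1},{"x":0,"y":0,"z":0,"yaw":0,"gripper":-1},{"x":0,"y":0,"z":0,"yaw":0,"gripper":-1}]' 20; python3 st.py
python3 -m inch '[{"x":-0.6,"y":0,"z":-0.42,"yaw":0,"gripper":-1},{"x":-0.82,"y":0,"z":-0.57,"yaw":0,"gripper":-1},{"x":-0.82,"y":0,"z":-0.57,"yaw":0,"gripper":-1},{"x":-0.82,"y":0,"z":-0.57,"yaw":0,"gripper":-1},{"x":-0.82,"y":0,"z":-0.57,"yaw":0,"gripper":-1},{"x":0,"y":0,"z":0,"yaw":0,"gripper":-1}]' 20; python3 st.py
```

```text
time_s: 12.48
ee_pos: [500.3, -244.5, 176.8]
ee_rot: [-179.9, 0.7, -173.7]
force: [8.3, 4.5, 10.0]
gripper_width: 16.0
12.48 [ 500.3 -244.5  176.8] [ 8.3  4.5 10. ] [ 1.019 -1.301 -0.214] 16.0
time_s: 12.98
ee_pos: [536.6, -240.6, 201.4]
ee_rot: [-179.9, 0.1, -173.6]
force: [0.7, 0.1, -2.0]
gripper_width: 15.9
12.98 [ 536.6 -240.6  201.4] [ 0.7  0.1 -2. ] [ 0.009 -0.142 -0.008] 15.9
```

```bash
python3 -m inch '[{"x":-1.15,"y":0,"z":-0.8,"yaw":0,"gripper":-1},{"x":-1.15,"y":0,"z":-0.8,"yaw":0,"gripper":-1},{"x":-1.15,"y":0,"z":-0.8,"yaw":0,"gripper":-1},{"x":-1.15,"y":0,"z":-0.8,"yaw":0,"gripper":-1},{"x":-1.15,"y":0,"z":-0.8,"yaw":0,"gripper":-1},{"x":-1.15,"y":0,"z":-0.8,"yaw":0,"gripper":-1},{"x":-1.15,"y":0,"z":-0.8,"yaw":0,"gripper":-1},{"x":-1.15,"y":0,"z":-0.8,"yaw":0,"gripper":-1},{"x":0,"y":0,"z":0,"yaw":0,"gripper":-1},{"x":0,"y":0,"z":0,"yaw":0,"gripper":-1}]' 25; python3 st.py
```

```text
time_s: 13.82
ee_pos: [625.5, -230.1, 263.7]
ee_rot: [180.0, -0.1, -173.6]
force: [-0.3, 0.4, -2.9]
gripper_width: 15.6
13.82 [ 625.5 -230.1  263.7] [-0.3  0.4 -2.9] [ 0.005 -0.064 -0.005] 15.6
```

```bash
python3 -m inch '[{"x":0.46,"y":1.5,"z":0,"yaw":0.26,"gripper":-1},{"x":0,"y":3,"z":0,"yaw":0,"gripper":-1},{"x":0,"y":3.5,"z":0,"yaw":0,"gripper":-1},{"x":0,"y":3.5,"z":0,"yaw":0,"gripper":-1},{"x":0,"y":3.5,"z":0,"yaw":0,"gripper":-1},{"x":0,"y":3.5,"z":0,"yaw":0,"gripper":-1},{"x":0,"y":3.5,"z":0,"yaw":0,"gripper":-1},{"x":0,"y":3.5,"z":0,"yaw":0,"gripper":-1},{"x":0,"y":3.5,"z":0,"yaw":0,"gripper":-1},{"x":0,"y":3.5,"z":0,"yaw":0,"gripper":-1},{"x":0,"y":3.5,"z":0,"yaw":0,"gripper":-1},{"x":0,"y":2,"z":0,"yaw":0,"gripper":-1}]' 25
python3 -m inch '[{"x":0,"y":1.3,"z":0,"yaw":0,"gripper":-1},{"x":0,"y":0,"z":0,"yaw":0,"gripper":-1},{"x":0,"y":0,"z":0,"yaw":0,"gripper":-1},{"x":0,"y":0,"z":0,"yaw":0,"gripper":-1}]' 25;python3 st.py
```

```text
time_s: 14.82
ee_pos: [585.1, 150.5, 263.6]
ee_rot: [179.9, -0.1, -174.8]
force: [0.3, -0.9, -2.4]
gripper_width: 16.1
time_s: 15.15
ee_pos: [585.7, 159.2, 264.2]
ee_rot: [-179.9, -0.0, -175.0]
force: [0.3, 0.3, -2.8]
gripper_width: 15.9
15.15 [585.7 159.2 264.2] [ 0.3  0.3 -2.8] [-0.014 -0.068  0.027] 15.9
```

```bash
python3 -m inch '[{"x":0,"y":0.69,"z":0,"yaw":0,"gripper":-1},{"x":0,"y":0,"z":2.5,"yaw":0,"gripper":-1},{"x":0,"y":0,"z":2.5,"yaw":0,"gripper":-1},{"x":0,"y":0,"z":2.5,"yaw":0,"gripper":-1},{"x":0,"y":0,"z":0.7,"yaw":0,"gripper":-1},{"x":0,"y":0,"z":0,"yaw":0,"gripper":-1},{"x":0,"y":0,"z":0,"yaw":0,"gripper":-1}]' 25;python3 st.py
python3 pic.py rest 260,145,280,155
```

```text
time_s: 15.73
ee_pos: [585.9, 167.3, 183.2]
ee_rot: [180.0, 0.1, -175.0]
force: [0.4, 0.1, -1.7]
gripper_width: 15.7
15.73 [585.9 167.3 183.2] [ 0.4  0.1 -1.7] [-0.021 -0.145  0.004] 15.7
```

View pics/rest.png

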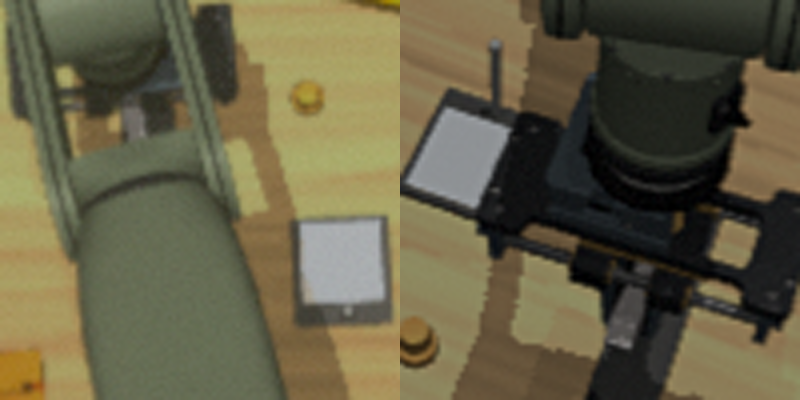

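```bash
python3 -m inch '[{"x":0,"y":-0.07,"z":0.8,"yaw":0,"gripper":-1},{"x":0,"y":0,"z":0.5,"yaw":0,"gripper":-1},{"x":0,"y":0,"z":0,"yaw":0,"gripper":-1},{"x":0,"y":0,"z":0,"yaw":0,"gripper":-1}]' 20;python3 st.py
python3 -m inch '[{"x":0,"y":0,"z":0.3,"yaw":0,"gripper":-1},{"x":0,"y":0,"z":0.3,"yaw":0,"gripper":-1},{"x":0,"y":0,"z":0,"yaw":0,"gripper":-1}]' 12;python3 st.py
```

```text
time_s: 16.17
ee_pos: [584.7, 166.9, 169.2]
ee_rot: [-180.0, -0.1, -174.9]
force: [-0.8, -0.1, -1.4]
gripper_width: 15.9
16.17 [584.7 166.9 169.2] [-0.8 -0.1 -1.4] [ 0.013  0.214 -0.038] 15.9
time_s: 16.42
ee_pos: [585.2, 167.0, 163.0]
ee_rot: [180.0, -0.0, -174.9]
force: [-0.2, -0.2, -2.0]
gripper_width: 16.0
16.42 [585.2 167.  163. ] [-0.2 -0.2 -2. ] [ 0.025  0.118 -0.029] 16.0
```

```bash
python3 -m inch '[{"x":0,"y":0,"z":0.6,"yaw":0,"gripper":-1},{"x":0,"y":0,"z":0.6,"yaw":0,"gripper":-1},{"x":0,"y":0,"z":0.6,"yaw":0,"gripper":-1},{"x":0,"y":0,"z":0.6,"yaw":0,"gripper":-1},{"x":0,"y":0,"z":0.6,"yaw":0,"gripper":-1},{"x":0,"y":0,"z":0.6,"yaw":0,"gripper":-1},{"x":0,"y":0,"z":0,"yaw":0,"gripper":-1}]' 8;python3 st.py
python3 -m inch '[{"x":0,"y":0,"z":0.6,"yaw":0,"gripper":-1},{"x":0,"y":0,"z":0.6,"yaw":0,"gripper":-1},{"x":0,"y":0,"z":0.6,"yaw":0,"gripper":-1},{"x":0,"y":0,"z":0.6,"yaw":0,"gripper":-1},{"x":0,"y":0,"z":0.6,"yaw":0,"gripper":-1},{"x":0,"y":0,"z":0.6,"yaw":0,"gripper":-1},{"x":0,"y":0,"z":0,"yaw":0,"gripper":-1}]' 8;python3 st.py
```

```text
time_s: 17.0
ee_pos: [584.5, 166.8, 125.8]
ee_rot: [-180.0, -0.2, -174.9]
force: [0.9, 0.1, -2.7]
gripper_width: 16.0
17.0 [584.5 166.8 125.8] [ 0.9  0.1 -2.7] [ 0.061 -0.029 -0.01 ] 16.0
time_s: 17.58
ee_pos: [584.5, 166.8, 89.9]
ee_rot: [-180.0, -0.1, -174.9]
force: [-0.1, -0.3, -2.2]
gripper_width: 16.0
17.58 [584.5 166.8  89.9] [-0.1 -0.3 -2.2] [-0.014 -0.044  0.014] 16.0
```

```bash
python3 -m inch '[{"x":0,"y":0,"z":0.4,"yaw":0,"gripper":-1},{"x":0,"y":0,"z":0.4,"yaw":0,"gripper":-1},{"x":0,"y":0,"z":0.3,"yaw":0,"gripper":-1},{"x":0,"y":0,"z":0,"yaw":0,"gripper":-1},{"x":0,"y":0,"z":0,"yaw":0,"gripper":-1}]' 5;python3 st.py
python3 pic.py seat 260,145,280,155
```

```text
time_s: 18.0
ee_pos: [585.7, 167.0, 80.9]
ee_rot: [180.0, 0.1, -174.9]
force: [1.4, -1.6, 0.3]
gripper_width: 15.6
18.0 [585.7 167.   80.9] [ 1.4 -1.6  0.3] [-0.082  0.005  0.075] 15.6
```

View pics/seat.png

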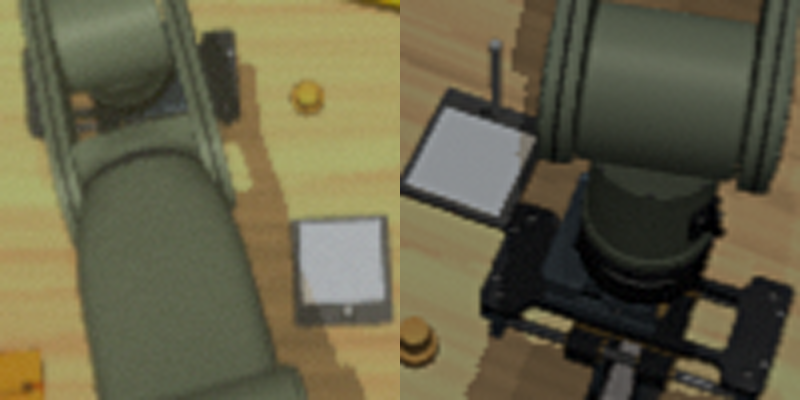

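```bash
python3 -m inch '[{"x":0,"y":0,"z":0.25,"yaw":0,"gripper":-1},{"x":0,"y":0,"z":0,"yaw":0,"gripper":-1}]' 5;python3 st.py
python3 -m inch '[{"x":0,"y":0,"z":0,"yaw":0,"gripper":-0.55},{"x":0,"y":0,"z":0,"yaw":0,"gripper":-0.55},{"x":0,"y":0,"z":0,"yaw":0,"gripper":-0.55},{"x":0,"y":0,"z":0,"yaw":0,"gripper":-0.55}]' 25;python3 st.py
python3 -m inch '[{"x":0,"y":0,"z":0,"yaw":0,"gripper":-1},{"x":0,"y":0,"z":0,"yaw":0,"gripper":-1},{"x":0,"y":0,"z":0,"yaw":0,"gripper":-1},{"x":0,"y":0,"z":0,"yaw":0,"gripper":-1},{"x":0,"y":0,"z":0,"yaw":0,"gripper":-1}]' 35;python3 st.py
```

```text
time_s: 18.27
ee_pos: [586.0, 167.0, 78.9]
ee_rot: [180.0, 0.1, -174.9]
force: [0.7, -1.3, 4.9]
gripper_width: 16.2
18.27 [586.  167.   78.9] [ 0.7 -1.3  4.9] [-0.142 -0.019  0.014] 16.2
time_s: 18.6
ee_pos: [585.1, 167.0, 77.7]
ee_rot: [180.0, -0.0, -174.9]
force: [-0.3, 0.2, -0.1]
gripper_width: 20.4
18.6 [585.1 167.   77.7] [-0.3  0.2 -0.1] [0.022 0.031 0.058] 20.4
time_s: 19.02
ee_pos: [585.2, 167.0, 77.7]
ee_rot: [180.0, -0.0, -174.9]
force: [0.2, 0.3, -1.0]
gripper_width: 15.8
19.02 [585.2 167.   77.7] [ 0.2  0.3 -1. ] [0.064 0.005 0.039] 15.8
```

```bash
python3 -m inch '[{"x":0,"y":0,"z":-1,"yaw":0,"gripper":-1},{"x":0,"y":0,"z":-2,"yaw":0,"gripper":-1},{"x":0,"y":0,"z":-3,"yaw":0,"gripper":-1},{"x":-0.46,"y":-1.5,"z":0,"yaw":0,"gripper":-1},{"x":-0.46,"y":-3,"z":0,"yaw":0,"gripper":-1},{"x":-0.46,"y":-3,"z":0,"yaw":0,"gripper":-1},{"x":-0.46,"y":-3,"z":0,"yaw":0,"gripper":-1},{"x":-0.46,"y":-3,"z":0,"yaw":0,"gripper":-1},{"x":-0.46,"y":-2,"z":0,"yaw":0,"gripper":-1},{"x":0,"y":-1.28,"z":0.5,"yaw":0,"gripper":-1},{"x":0,"y":0,"z":1.6,"yaw":0,"gripper":-1},{"x":0,"y":0,"z":1.2,"yaw":0,"gripper":-1}]' 35
python3 -m inch '[{"x":0,"y":0,"z":0,"yaw":0,"gripper":-1},{"x":0,"y":0,"z":0,"yaw":0,"gripper":-1},{"x":0,"y":0,"z":0,"yaw":0,"gripper":-1},{"x":0,"y":0,"z":0,"yaw":0,"gripper":-1}]' 35;python3 st.py
python3 pic.py final 300,130,240,120
```

```text
time_s: 20.02
ee_pos: [627.5, 1.5, 104.5]
ee_rot: [180.0, -0.0, -175.0]
force: [0.2, 0.6, -4.1]
gripper_width: 15.5
time_s: 20.35
ee_pos: [628.3, 2.7, 106.0]
ee_rot: [-180.0, 0.1, -174.9]
force: [-0.1, -0.2, -1.9]
gripper_width: 15.8
20.35 [628.3   2.7 106. ] [-0.1 -0.2 -1.9] [ 0.032 -0.013  0.023] 15.8
```

View pics/final.png

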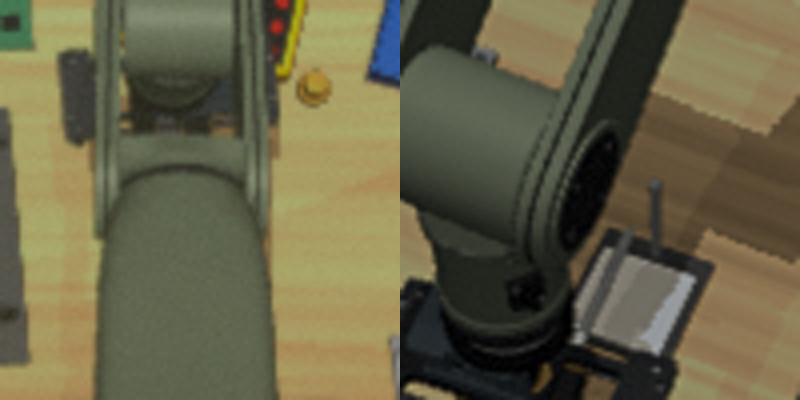

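```bash
python3 - <<'E'
from h import *
load()
d=np.array([-.996,-.089,0])
g=np.array([628,2.5,102.])
for D in(178,184,190):
  for dz in(-26,0,26): print(D,dz,P("scene",[g+D*d+[0,0,dz]])[0].round(1))
print("shank mid",P("scene",[g+100*d])[0].round(1),P("scene",[g+115*d])[0].round(1))
print("read",P("scene",[[444.3,-14.1,100]])[0], "tile corners",[P("scene",[[444.3+sx*37.5,-14.1+sy*37.5,12]])[0].round(1).tolist() for sx in(-1,1) for sy in(-1,1)],"post",P("scene",[[395.5,-14,100]])[0])
E
python3 st.py
```

```text
178 -26 [297.2 182.9]
178 0 [297.  177.8]
178 26 [296.8 172.5]
184 -26 [298.  181.3]
184 0 [297.8 176.1]
184 26 [297.6 170.8]
190 -26 [298.7 179.6]
190 0 [298.6 174.5]
190 26 [298.4 169.1]
shank mid [286.8 200. ] [288.8 195.6]
read [297.80756157 176.38801824] tile corners [[292.8, 179.3], [315.0, 188.0], [281.7, 198.1], [304.3, 207.3]] post [305.24887147 163.7788679 ]
20.55 [628.    2.5 105.6] [ 0.  -0.4 -3.1] [ 0.037 -0.1   -0.025] 15.8
```

```bash
python3 -c "
from workcell import env; print(env.job_done())"; python3 st.py
```

```text
the job is handed in; nothing more can be done
None
the job is handed in; nothing more can be done
```

I handed the job in after about 20.6 s of robot time. No verdict was reported, so the checks below are my own.

- **Pick and tilt:** I lifted the collared rod from its rest and loosened the grip so the tip dropped onto the bench at about 35°. I tightened the grip at that angle.
- **Insertion:** I pushed the rod into the tube until it stopped hard at about 13 N. The collar itself was hidden in the pictures. The rear end of the handle sat within about 1 pixel (4 mm) of where a fully seated rod would put it.
- **Withdrawal:** I drew the rod about 153 mm back along the bore, leaving the tip about 40 mm clear of the mouth, with the rod still gripped.
- **Levelling:** I lowered the rod back into its own rest, which levelled it. I let it settle, regripped it at 35 N and carried it to the tile.

**Final pose:** The tip was over the middle of the white tile at about 100 mm height, the wrist force showed only the rod's weight, and the rod was held still. In the last picture the tip was about 2 pixels from the predicted reading point. The tile and post showed a similar 2-pixel shift, so it is probably a camera calibration error. That same picture can't rule out a droop of about 3°, which is inside the 8° allowed.

In the pictures I saw no sign of contact with the plain rod or the bystanders, but I did not measure their positions again at the end.

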